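# Find the full pepper mill by its weight and set it in the condiment tray

## Robot

A 6-joint arm with a two-finger parallel gripper is mounted at the origin on a cart in front of the work surface, level with it; the furniture and walls round the work are solid. World frame = base frame: x ahead of the robot, y to its left, z up, the work surface at z = 0. Lengths are in m, angles in degrees, forces in N, time in s.
With the tool pointing down it reaches from about 0.375 to 0.9 m from the base axis. Payload 3.1 kg.
Tool frame: the origin (TCP) lies midway between the tips of the shut fingers; the grasp point (between the pads) lies 19 mm behind it; x points along the fingers, y is the direction in which the jaws open and shut, and the axes are right-handed (so a half turn about x gives the same grasp; the last joint's range is limited). The gripper opens to 87 mm and grips with 3 to 60 N. Pads are 19 mm wide; open, the fingers measure 117 mm over their backs; the gripper's body (75 mm by 190 mm) begins 51 mm behind the grasp point.
Start: joints at [-82.477, 30.224, 82.088, -0, 67.689, -10.227], TCP at [0.191, -0.595, 0.223] pointing down, gripper open.
Joint ranges: [-176.69, 176.69], [-43.24, 126.21], [12.49, 139.97], [-82, 262], [0, 151.66], [-163.58, 163.58]. Speed limits (degrees/s): [159.86, 159.86, 180, 180, 180, 180].

## Interface

Orientations are given as a 3x3 rotation matrix whose columns are the frame's x, y, z axes.
In Python, from rig import bot gives the robot as it stands.
- The arm moves only by the tool play_rows, never from a script. Its argument "motion" is a list of rows, each a list of 3 entries, a list of its own where there are three numbers: the shift along the tool's x, y, z in mm, then the turn, a rotation vector about the tool's x, y, z in degrees, then the opening, from 0 (shut) to 1 (fully open). A call has 1 to 8 rows; each row is the pose to reach, as a shift and turn from the pose commanded when the call began, along the tool's axes at that moment; what a row does not reach only later rows make up. A row lasts 1/10 s, in which the tool goes at most 50 mm and 8.59 degrees, less where a joint would pass 70% of its speed; a pose out of reach is approached as far as the arm can. A call with a gripper value outside its range is refused whole. The fingers move at their own pace and stop on an object; the grip force is fixed at half the most. Time passes only in rows, so rows that repeat a pose let the fingers close. It gives the time, the measured TCP pose, the force and the opening at its end, in the units of the state.
- bot.read_state(): the state, without advancing time (a new reading comes with each control period).
- bot.capture(name): name is "side" or "top"; returns a dict with "img" (420x560x3 uint8, blue, green, red), "mtx" (3x3 intrinsics, pixels), "rvec" (rotation vector, rad) and "tvec" (3), from world to camera coordinates, as OpenCV has them. Camera axes: x right, y down, z forward; pixel columns grow to the right and rows downward; lengths in m; the calibration is good to about 2 mm. A picture is of the moment at which its call begins. There is no depth.
- bot.hand_in(): hands the job in, once; it reports no verdict.
The state is a dict: "time_s": time; "joint_positions": joint angles; "qvel": joint speeds; "tau": joint torques, N m; "position": TCP position; "tcp_rot": TCP orientation; "force": force on the tool from outside, world axes, zero at the start; "moment": the same for the moment, N m; "opening": opening from 0.0 (shut) to 1.0 (fully open).
Only numpy, scipy, OpenCV 4.12 (cv2) and the standard library are available. Lean on these libraries where they do the work, as an engineer would, in place of code of your own. Each camera call takes 0.05 s, during which the arm holds its last target.

## Task

Two identical wooden mills stand at the front of the worktop, to the right of the wooden condiment tray, with a garlic bulb between them; one is full and one is nearly empty. Lift the left-hand one clear of the worktop to feel its weight and stand it back, then lift the right-hand one. Stand the heavier mill upright in the tray beside the salt shaker, leave the lighter one standing where it stood, and do not push the salt shaker about or knock it over.

Things in the scene. Friction and masses are not known exactly. Their poses are not given: they have to be found in the camera images.
- mill_k_mid (a point): One of two identical mills of plain light wood, waisted body, ball-like head, 58 mm across, 170 mm tall, upright on the worktop. Head: 48 mm across, 123 to 159 mm above the foot, fixed to the body; grip it from above, 57 mm above this point. Point: on the axis, half-way up (85 mm); z up. Full one 0.42-0.58 kg, other 0.16-0.24 kg: told only by lifting, not by name or place.
- mill_m_mid (a point): The other of two identical mills of plain light wood, waisted body, ball-like head, 58 mm across, 170 mm tall, upright on the worktop. Head: 48 mm across, 123 to 159 mm above the foot, fixed to the body; grip it from above, 57 mm above this point. Point: on the axis, half-way up (85 mm); z up. Full one 0.42-0.58 kg, other 0.16-0.24 kg: told only by lifting, not by name or place.
- tray: Open condiment tray of light wood, an arched steel grip on each short end, 150 mm (its x) by 200 mm (its y), fixed. Walls 6 mm thick, 22 mm high, grips to 43 mm; inner floor 138 x 188 mm, 6 mm above the worktop. Origin: centre of its underside, at worktop height; z up. The salt shaker stands in its +y (left) half, the -y half is empty.
- tray_free (a point): Centre of the empty part of the tray, on the inner floor (6 mm above the worktop), 40 mm from the tray's middle towards its -y end. A mill stood here has its axis 90 to 100 mm from the salt shaker's.
- salt_mid (a point): Clear salt shaker with a grey cap, 44 mm across, 90 mm tall, loose, standing in the +y half of the tray. This point is on its axis, half-way up (45 mm above its foot); z up.
There are look-alikes about, which are no part of the job. What is shaped like the part that bears mill_m_mid but green is not meant.

How it is judged:
By the outcome, as a careful person would: the job done as asked, in the order asked, and still so for the second after the job is handed in, with the robot touching nothing.
It also fails if it takes over 61 s, if anything falls off the work surface, if the arm or the gripper's body presses on something with over 40 N, if the wrist force passes 120 N, or if a joint passes its speed limit or range.

## Working session

There is one attempt and no reset: what is moved stays moved. The work goes in short steps, Python scripts to look and compute and a tool call to move; the robot and the scene stay as the last step left them, time stands still between calls to the robot, and variables do not carry over. Pictures are saved under pics/ and viewed, and the job is handed in when it is done.

Besides the shell and the picture viewer there is one more tool, called after "Emit:" as name(argument=value, ...) on one line, values as JSON. play_rows: Moves the arm, as the interface text tells. Its arguments: {"type":"object","properties":{"motion":{"type":"array"}},"required":["motion"]}

```bash
mkdir -p pics; ls
python3 - <<'E'
from rig import bot
import cv2,numpy as np
for n in("side","top"):
    c=bot.capture(n); cv2.imwrite(f"pics/{n}0.png",c["img"])
    R=cv2.Rodrigues(np.array(c["rvec"],float))[0]; print(n,c["mtx"],(-R.T@np.array(c["tvec"]).ravel()).round(3),R.round(3))
s=bot.read_state(); print(s)
E
```

```text
pics
side [[436.39038357   0.         284.90350656]
 [  0.         436.39038357 209.87900876]
 [  0.           0.           1.        ]] [0.304 0.899 0.699] [[-0.989 -0.149 -0.015]
 [-0.055  0.453 -0.89 ]
 [ 0.14  -0.879 -0.456]]
top [[453.83460029   0.         281.46525237]
 [  0.         453.83460029 208.7936059 ]
 [  0.           0.           1.        ]] [ 0.363 -0.273  1.297] [[-0.001 -0.999  0.047]
 [-0.995 -0.004 -0.099]
 [ 0.099 -0.047 -0.994]]
{'time_s': 0.1, 'joint_positions': array([-8.24777665e+01,  3.02744984e+01,  8.21490043e+01, -2.01125020e-03,
        6.76900112e+01, -1.02256648e+01]), 'qvel': array([ 0.11663527, -0.14446512, -0.16346999, -0.06610648, -0.00918637,
        0.02318574]), 'tau': array([-2.79934147e-04, -4.40985167e+01, -1.77150482e+01,  6.34285226e-02,
        5.33457811e-02, -4.77194101e-05]), 'position': array([ 0.19046541, -0.59457392,  0.22166051]), 'tcp_rot': array([[-2.91555242e-04,  3.04841800e-01, -9.52402957e-01],
       [ 1.95988937e-03, -9.52400994e-01, -3.04841772e-01],
       [-9.99998037e-01, -1.95548265e-03, -3.19778702e-04]]), 'force': array([-0.43766826, -0.32860384, -0.09375586]), 'moment': array([-0.02007512,  0.00578216, -0.00016752]), 'opening': 0.996138773524537}
```

View pics/side0.png

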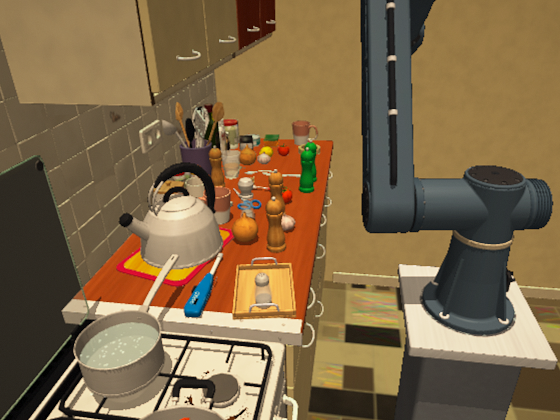

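View pics/top0.png

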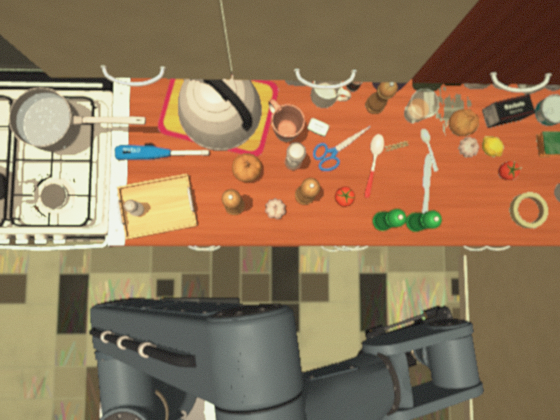

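Top view: wooden mill heads are near (232,200) and (310,188), with the garlic at (276,209) between them. Look-alikes are two green mills at (395,217) and (430,219), and a wooden thing at the back near (380,95). Tray is at (158,205) with the salt at (132,207). I'll check this in close crops.

Run:
```python
import cv2,numpy as np
a=cv2.imread("pics/top0.png")[160:250,110:350]; b=cv2.imread("pics/side0.png")[165:325,215:345]
cv2.imwrite("pics/ct.png",cv2.resize(a,None,fx=3.3,fy=3.3,interpolation=cv2.INTER_CUBIC))
cv2.imwrite("pics/cs.png",cv2.resize(b,None,fx=3.7,fy=3.7,interpolation=cv2.INTER_CUBIC))
```

```text
(no output)
```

View pics/ct.png

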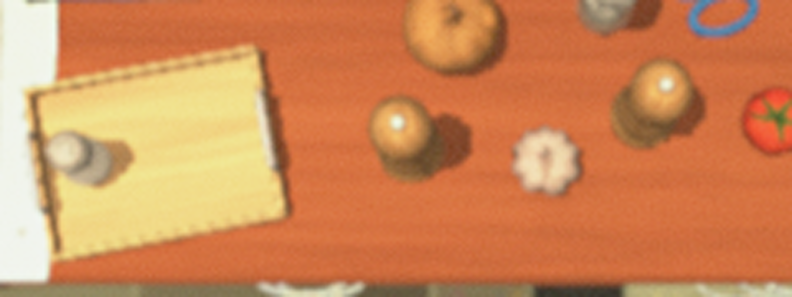

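View pics/cs.png

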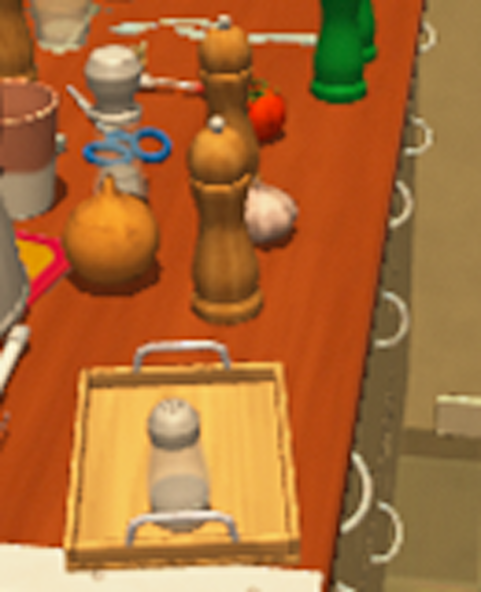

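The crops confirm the two plain wooden mills: left head at about (231,198) top and right head at about (310,188). Both have silver knobs. The salt cap is at about (131,205).

```bash
cat > h.py <<'E'
import cv2,numpy as np
from rig import bot
def cam(n):
    c=bot.capture(n); R=cv2.Rodrigues(np.array(c["rvec"],float))[0]; t=np.array(c["tvec"],float).ravel()
    return c["img"],np.array(c["mtx"]),R,t
def ray(C,p):
    _,K,R,t=C; d=R.T@np.linalg.inv(K)@np.array([p[0],p[1],1.]); return -R.T@t,d
def onz(C,p,z):
    o,d=ray(C,p); return o+d*(z-o[2])/d[2]
def tri(A,a,B,b):
    P=lambda C:C[1]@np.c_[C[2],C[3]]
    X=cv2.triangulatePoints(P(A),P(B),np.array(a,float).reshape(2,1),np.array(b,float).reshape(2,1)).ravel(); return X[:3]/X[3]
def tool():
    s=bot.read_state(); return np.array(s["position"]),np.array(s["tcp_rot"]),s
E
python3 - <<'E'
from h import *
np.set_printoptions(precision=4,suppress=True)
T=cam("top");S=cam("side")
ct=lambda p:(p[0]/3.3+110-.35,p[1]/3.3+160-.35); cs=lambda p:(p[0]/3.7+215-.35,p[1]/3.7+165-.35)
for n,k,h,s,hs in(("L",(398,122),(401,127),(217,124),(220,152)),("R",(665,84),(661,92),(223,20),(225,47))):
    print(n,"knob tri",tri(T,ct(k),S,cs(s)),"knob z.168",onz(T,ct(k),.168),"head",onz(T,ct(h),.141),"headtri",tri(T,ct(h),S,cs(hs)))
print("tray")
c=[onz(T,ct(p),.022) for p in((28,92),(258,47),(288,215),(55,260))]
print(np.array(c),np.mean(c,0)); 
e=[(228/1,365),(297,555),(67,567),(82,370),(285,365)]
for p in((80,368),(284,364),(298,553),(66,567)): print("side corner",onz(S,cs(p),.022))
print("salt",tri(T,ct((68,148)),S,cs((174,405))),onz(T,ct((70,152)),.083), "side base",onz(S,cs((180,515)),.006), "garlic",onz(T,ct((547,160)),.02))
for p in ((453,30),): print("onion",onz(T,ct(p),.04))
E
```

```text
L knob tri [ 0.5089 -0.1982  0.1644] knob z.168 [ 0.5061 -0.1988  0.168 ] head [ 0.5056 -0.1993  0.141 ] headtri [ 0.5077 -0.199   0.1401]
R knob tri [ 0.5391 -0.4017  0.1671] knob z.168 [ 0.5365 -0.4019  0.168 ] head [ 0.5343 -0.4018  0.141 ] headtri [ 0.5372 -0.4014  0.1416]
tray
[[ 0.5485  0.1229  0.022 ]
 [ 0.5886 -0.0693  0.022 ]
 [ 0.4448 -0.0973  0.022 ]
 [ 0.4066  0.0957  0.022 ]] [0.4971 0.013  0.022 ]
side corner [ 0.5954 -0.0661  0.022 ]
side corner [ 0.446  -0.0906  0.022 ]
side corner [0.4087 0.1161 0.022 ]
side corner [0.5499 0.148  0.022 ]
salt [0.494  0.0681 0.0928] [0.4912 0.0691 0.083 ] side base [0.4936 0.0705 0.006 ] garlic [ 0.4927 -0.3166  0.02  ]
onion [ 0.6013 -0.236   0.04  ]
```

Emit:
play_rows(motion=[[[-10,-28,-42],[0,0,0],1],[[-10,-56,-84],[0,0,0],1],[[-10,-84,-126],[0,0,0],1],[[-10,-110,-166],[0,0,0],1],[[-10,-136,-205],[0,0,0],1],[[-10,-162,-244],[0,0,0],1],[[-10,-186,-280],[0,0,0],1],[[-10,-200,-300],[0,0,0],1]])

```text
time_s: 1.0
position: [0.4166, -0.3102, 0.2325]
tcp_rot: [[0.0, 0.307, -0.952], [0.001, -0.952, -0.307], [-1.0, -0.001, -0.0]]
force: [0.1, 0.3, -0.5]
opening: 1.0
```

```bash
cat >> h.py <<'E'
def delta(x,y,z):
    p,R,s=tool(); print("t",s["time_s"],"pos",p.round(4),"F",np.round(s["force"],2),"op",round(s["opening"],3),"tool shift mm",(R.T@(np.array([x,y,z])-p)*1000).round(1),"j",np.round(s["joint_positions"],1))
E
python3 -c "
from h import *
delta(.507,-.199,.235); print(tool()[1].round(4))"
```

```text
t 1.0 pos [ 0.4166 -0.3102  0.2325] F [ 0.09  0.31 -0.46] op 1.0 tool shift mm [  -2.3  -78.1 -120.2] j [-49.   21.4  96.4   0.1  62.2  23. ]
[[ 1.000e-04  3.073e-01 -9.516e-01]
 [ 1.200e-03 -9.516e-01 -3.073e-01]
 [-1.000e+00 -1.100e-03 -4.000e-04]]
```

Emit:
play_rows(motion=[[[0,-26,-40],[0,0,0],1],[[0,-52,-80],[0,0,0],1],[[0,-72,-110],[0,0,0],1],[[0,-78,-120],[0,0,0],1],[[0,-78,-120],[0,0,0],1],[[0,-78,-120],[0,0,0],1]])

```text
time_s: 1.6
position: [0.5053, -0.2031, 0.2324]
tcp_rot: [[-0.001, 0.305, -0.952], [-0.0, -0.952, -0.305], [-1.0, 0.0, 0.001]]
force: [0.3, 0.6, 2.2]
opening: 1.001
```

```bash
python3 -c "
from h import *
delta(.507,-.199,.123)
for n in('top','side'):
    C=cam(n); cv2.imwrite('pics/a_'+n+'.png',cv2.resize(C[0][100:260,110:390] if n=='top' else C[0][120:330,180:390],None,fx=2.8,fy=2.8))"
```

```text
t 1.6 pos [ 0.5053 -0.2031  0.2324] F [0.35 0.59 2.2 ] op 1.001 tool shift mm [109.4  -3.4  -3. ] j [-33.6  23.4  93.   -0.1  63.7  38.6]
```

View pics/a_side.png

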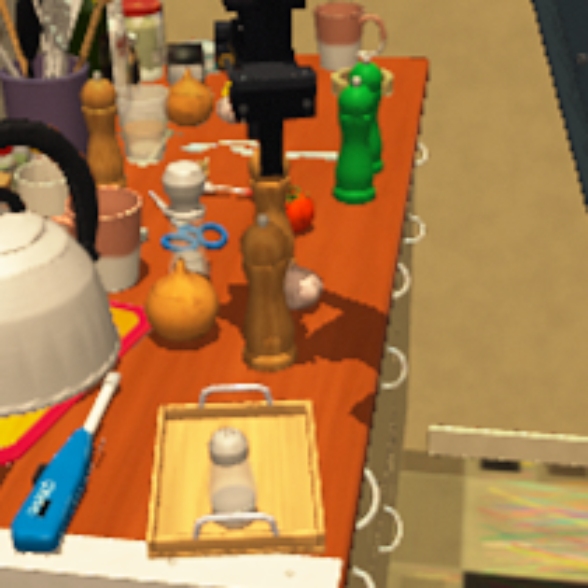

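View pics/a_top.png

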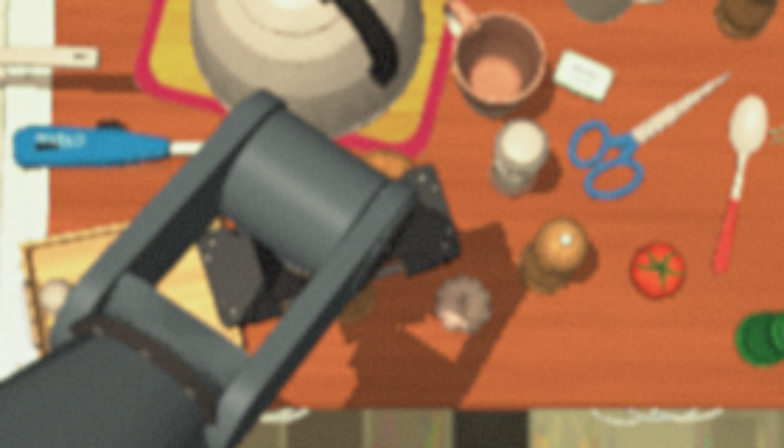

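The left mill's head (crop 268,240) sits directly under the fingers (265,178), and the way down is clear.

Emit:
play_rows(motion=[[[10,-3,-3],[0,0,0],1],[[25,-3,-3],[0,0,0],1],[[40,-3,-3],[0,0,0],1],[[50,-3,-3],[0,0,0],1],[[50,-3,-3],[0,0,0],1]])

```text
time_s: 2.2
position: [0.5063, -0.1984, 0.1807]
tcp_rot: [[-0.003, 0.304, -0.953], [0.002, -0.953, -0.304], [-1.0, -0.003, 0.003]]
force: [-0.3, 0.2, -0.6]
opening: 1.001
```

```bash
python3 -c "
from h import *
delta(.507,-.199,.123);print(tool()[1].round(3))"
```

```text
t 2.2 pos [ 0.5063 -0.1984  0.1807] F [-0.27  0.21 -0.56] op 1.001 tool shift mm [57.7  0.9 -0.6] j [-33.2  27.3  96.1  -0.   56.9  39.1]
[[-0.003  0.304 -0.953]
 [ 0.002 -0.953 -0.304]
 [-1.    -0.003  0.003]]
```

Emit:
play_rows(motion=[[[15,0,0],[0,0,0],1],[[30,0,0],[0,0,0],1],[[45,0,0],[0,0,0],1],[[54,0,0],[0,0,0],1],[[57,0,0],[0,0,0],1],[[57,0,0],[0,0,0],1],[[57,0,0],[0,0,0],0.7]])

```text
time_s: 2.9
position: [0.5082, -0.199, 0.1262]
tcp_rot: [[0.001, 0.305, -0.952], [-0.001, -0.952, -0.305], [-1.0, 0.001, -0.001]]
force: [-0.0, -0.7, 0.3]
opening: 0.965
```

Emit:
play_rows(motion=[[[0,0,0],[0,0,0],0.6],[[0,0,0],[0,0,0],0.5],[[0,0,0],[0,0,0],0.4],[[0,0,0],[0,0,0],0.3],[[0,0,0],[0,0,0],0.3],[[0,0,0],[0,0,0],0.3],[[0,0,0],[0,0,0],0.3]])

```text
time_s: 3.6
position: [0.5077, -0.1985, 0.1257]
tcp_rot: [[-0.0, 0.305, -0.952], [0.0, -0.952, -0.305], [-1.0, -0.0, -0.0]]
force: [-1.1, 0.1, 0.8]
opening: 0.544
```

```bash
python3 -c "
from h import *
delta(.507,-.199,.123);print(tool()[1].round(3))"
```

```text
t 3.6 pos [ 0.5077 -0.1985  0.1257] F [-1.11  0.13  0.79] op 0.544 tool shift mm [2.7 0.2 0.8] j [-33.1  32.   98.7   0.   49.3  39.1]
[[-0.     0.305 -0.952]
 [ 0.    -0.952 -0.305]
 [-1.    -0.    -0.   ]]
```

Gripped at 47 mm. Next, lift straight up 80 mm and weigh.

Emit:
play_rows(motion=[[[-4,0,0],[0,0,0],0.3],[[-14,0,0],[0,0,0],0.3],[[-28,0,0],[0,0,0],0.3],[[-44,0,0],[0,0,0],0.3],[[-60,0,0],[0,0,0],0.3],[[-72,0,0],[0,0,0],0.3],[[-80,0,0],[0,0,0],0.3],[[-80,0,0],[0,0,0],0.3]])

```text
time_s: 4.4
position: [0.5082, -0.199, 0.2066]
tcp_rot: [[0.002, 0.305, -0.952], [-0.001, -0.952, -0.305], [-1.0, 0.002, -0.001]]
force: [-0.9, -0.2, -5.3]
opening: 0.543
```

Emit:
play_rows(motion=[[[0,0,0],[0,0,0],0.3],[[0,0,0],[0,0,0],0.3],[[0,0,0],[0,0,0],0.3],[[0,0,0],[0,0,0],0.3]])

```text
time_s: 4.8
position: [0.5075, -0.1985, 0.205]
tcp_rot: [[-0.001, 0.305, -0.952], [0.001, -0.952, -0.305], [-1.0, -0.001, 0.001]]
force: [0.4, 0.8, -5.1]
opening: 0.542
```

```bash
python3 -c "
from h import *
for i in range(6):
    delta(.5077,-.1985,.1257); C=cam('side')
cv2.imwrite('pics/b.png',cv2.resize(C[0][120:330,180:390],None,fx=2.8,fy=2.8))"
```

```text
t 4.8 pos [ 0.5075 -0.1985  0.205 ] F [ 0.37  0.79 -5.13] op 0.542 tool shift mm [79.3  0.1 -0.2] j [-33.1  25.4  94.7   0.   60.   39.1]
t 4.85 pos [ 0.5076 -0.1985  0.2051] F [-0.06  0.04 -5.63] op 0.542 tool shift mm [79.4  0.  -0.2] j [-33.1  25.4  94.7  -0.   60.   39.1]
t 4.9 pos [ 0.5076 -0.1986  0.2052] F [-0.12  0.19 -5.47] op 0.544 tool shift mm [79.5 -0.  -0.1] j [-33.1  25.4  94.7  -0.   60.   39.1]
t 4.95 pos [ 0.5077 -0.1986  0.2053] F [-0.68  0.32 -4.83] op 0.544 tool shift mm [79.6 -0.  -0.1] j [-33.1  25.4  94.7   0.   60.   39.1]
t 5.0 pos [ 0.5077 -0.1986  0.2054] F [-0.17 -0.54 -5.24] op 0.541 tool shift mm [79.7 -0.1 -0. ] j [-33.1  25.4  94.7   0.   60.   39.1]
t 5.05 pos [ 0.5077 -0.1986  0.2054] F [ 0.04 -0.28 -6.12] op 0.545 tool shift mm [79.7 -0.1 -0. ] j [-33.1  25.3  94.7   0.   60.   39.1]
```

View pics/b.png

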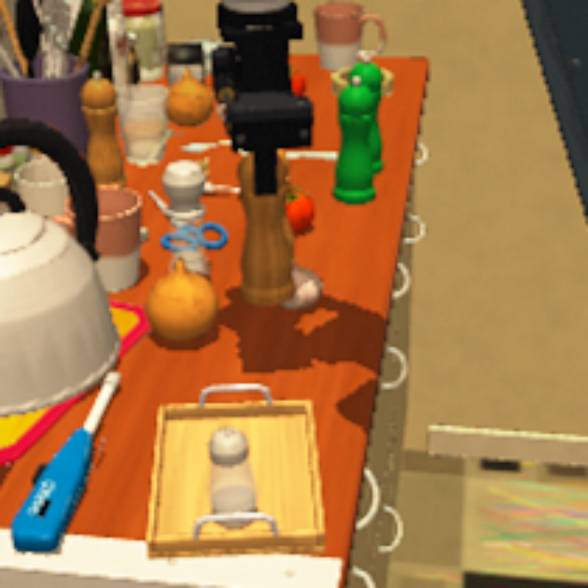

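The left mill hangs upright and clear (foot at crop 265,297). It reads about 5.3 N (0.54 kg), so it is likely the full one. As asked, stand it back first.

Emit:
play_rows(motion=[[[14,0,0],[0,0,0],0.3],[[30,0,0],[0,0,0],0.3],[[46,0,0],[0,0,0],0.3],[[60,0,0],[0,0,0],0.3],[[70,0,0],[0,0,0],0.3],[[75,0,0],[0,0,0],0.3],[[77,0,0],[0,0,0],0.3],[[78,0,0],[0,0,0],0.3]])

```text
time_s: 5.9
position: [0.5081, -0.1989, 0.1278]
tcp_rot: [[0.001, 0.305, -0.952], [-0.0, -0.952, -0.305], [-1.0, 0.001, -0.001]]
force: [-0.4, 0.0, -5.8]
opening: 0.538
```

Emit:
play_rows(motion=[[[0,0,0],[0,0,0],0.3],[[0,0,0],[0,0,0],0.3]])

```text
time_s: 6.1
position: [0.5081, -0.1989, 0.1281]
tcp_rot: [[0.001, 0.305, -0.952], [-0.001, -0.952, -0.305], [-1.0, 0.001, -0.001]]
force: [-0.3, -0.7, -5.5]
opening: 0.542
```

```bash
python3 -c "
from h import *
delta(.5077,-.1985,.1257);cam('side');delta(.5077,-.1985,.1257)"
```

```text
t 6.1 pos [ 0.5081 -0.1989  0.1281] F [-0.32 -0.72 -5.53] op 0.542 tool shift mm [ 2.4 -0.5  0.3] j [-33.1  31.7  98.6  -0.   49.6  39.1]
t 6.15 pos [ 0.5081 -0.1988  0.1281] F [ 0.29 -0.47 -5.24] op 0.54 tool shift mm [ 2.4 -0.4  0.3] j [-33.1  31.7  98.6   0.   49.6  39.1]
```

Emit:
play_rows(motion=[[[1,0,0],[0,0,0],0.3],[[2,0,0],[0,0,0],0.3],[[2.5,0,0],[0,0,0],0.3],[[2.5,0,0],[0,0,0],0.3],[[2.5,0,0],[0,0,0],0.3]])

```text
time_s: 6.65
position: [0.5082, -0.1987, 0.1257]
tcp_rot: [[0.001, 0.305, -0.952], [-0.0, -0.952, -0.305], [-1.0, 0.001, -0.001]]
force: [0.4, 0.3, 1.5]
opening: 0.547
```

Contact: the force has gone from -5.4 N to +1.5 N. Release and rise.

Emit:
play_rows(motion=[[[0,0,0],[0,0,0],0.6],[[0,0,0],[0,0,0],0.7],[[0,0,0],[0,0,0],0.85],[[0,0,0],[0,0,0],1],[[0,0,0],[0,0,0],1],[[0,0,0],[0,0,0],1],[[0,0,0],[0,0,0],1]])

```text
time_s: 7.35
position: [0.5078, -0.1987, 0.125]
tcp_rot: [[-0.0, 0.305, -0.952], [-0.0, -0.952, -0.305], [-1.0, 0.0, 0.0]]
force: [0.0, -0.6, 0.3]
opening: 0.98
```

Emit:
play_rows(motion=[[[-10,0,0],[0,0,0],1],[[-30,0,0],[0,0,0],1],[[-55,0,0],[0,0,0],1],[[-85,0,0],[0,0,0],1],[[-105,0,0],[0,0,0],1],[[-110,0,0],[0,0,0],1]])

```text
time_s: 7.95
position: [0.5092, -0.1995, 0.2383]
tcp_rot: [[0.005, 0.305, -0.952], [-0.003, -0.952, -0.305], [-1.0, 0.005, -0.004]]
force: [0.1, -0.0, 0.6]
opening: 0.999
```

```bash
python3 -c "
from h import *
delta(.537,-.4015,.235)
C=cam('side')
cv2.imwrite('pics/c.png',cv2.resize(C[0][120:330,180:390],None,fx=2.8,fy=2.8))"
```

```text
t 7.95 pos [ 0.5092 -0.1995  0.2383] F [ 0.06 -0.03  0.58] op 0.999 tool shift mm [  4.2 200.8  35.2] j [-33.1  23.   92.6   0.   64.1  39.1]
```

View pics/c.png

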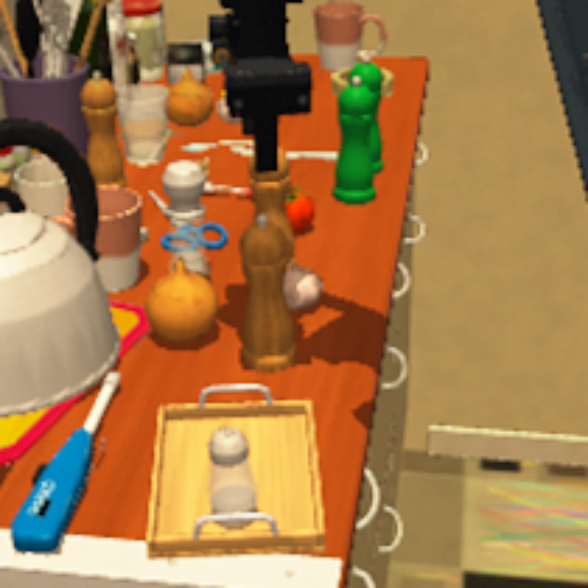

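The left mill is upright in its old place (crop 268,240 to 268,360). Now to the right one.

Emit:
play_rows(motion=[[[0,30,5],[0,0,0],1],[[0,70,12],[0,0,0],1],[[0,110,19],[0,0,0],1],[[0,150,25],[0,0,0],1],[[0,185,31],[0,0,0],1],[[0,202,34],[0,0,0],1],[[0,202,34],[0,0,0],1],[[0,202,34],[0,0,0],1]])

```text
time_s: 8.8
position: [0.5361, -0.4003, 0.2334]
tcp_rot: [[-0.002, 0.304, -0.953], [0.003, -0.953, -0.304], [-1.0, -0.004, 0.001]]
force: [1.0, -0.5, -0.3]
opening: 0.999
```

```bash
python3 -c "
from h import *
C=cam('side');delta(.537,-.4015,.123)
cv2.imwrite('pics/d.png',cv2.resize(C[0][120:330,180:390],None,fx=2.8,fy=2.8))"
```

```text
t 8.85 pos [ 0.5363 -0.3997  0.2339] F [-0.38 -0.25  0.17] op 0.996 tool shift mm [110.9   2.3  -0.2] j [-46.3  33.2  74.4   0.   72.6  26. ]
```

View pics/d.png

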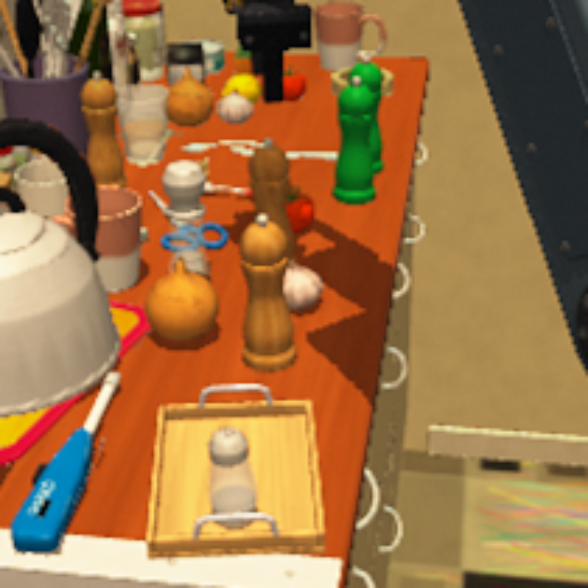

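The fingers (crop 272,95) are above the right mill (268,150), and the left mill is untouched. Descend.

Emit:
play_rows(motion=[[[15,0.5,0],[0,0,0],1],[[35,0.5,0],[0,0,0],1],[[55,0.5,0],[0,0,0],1],[[75,0.5,0],[0,0,0],1],[[92,0.5,0],[0,0,0],1],[[104,0.5,0],[0,0,0],1],[[109,0.5,0],[0,0,0],1],[[109,0.5,0],[0,0,0],1]])

```text
time_s: 9.65
position: [0.537, -0.4008, 0.1256]
tcp_rot: [[-0.001, 0.306, -0.952], [0.001, -0.952, -0.306], [-1.0, -0.001, 0.001]]
force: [-0.5, -0.1, 0.9]
opening: 0.997
```

Emit:
play_rows(motion=[[[0,0,0],[0,0,0],0.7],[[0,0,0],[0,0,0],0.6],[[0,0,0],[0,0,0],0.5],[[0,0,0],[0,0,0],0.4],[[0,0,0],[0,0,0],0.3],[[0,0,0],[0,0,0],0.3],[[0,0,0],[0,0,0],0.3],[[0,0,0],[0,0,0],0.3]])

```text
time_s: 10.45
position: [0.5373, -0.4022, 0.1262]
tcp_rot: [[0.0, 0.305, -0.952], [-0.001, -0.952, -0.305], [-1.0, 0.001, -0.0]]
force: [0.2, -0.3, 0.7]
opening: 0.542
```

Emit:
play_rows(motion=[[[-4,0,0],[0,0,0],0.3],[[-14,0,0],[0,0,0],0.3],[[-28,0,0],[0,0,0],0.3],[[-44,0,0],[0,0,0],0.3],[[-60,0,0],[0,0,0],0.3],[[-72,0,0],[0,0,0],0.3],[[-80,0,0],[0,0,0],0.3],[[-80,0,0],[0,0,0],0.3]])

```text
time_s: 11.25
position: [0.5378, -0.4024, 0.2079]
tcp_rot: [[0.002, 0.305, -0.952], [-0.002, -0.952, -0.305], [-1.0, 0.003, -0.001]]
force: [0.4, 0.9, -1.5]
opening: 0.539
```

Emit:
play_rows(motion=[[[0,0,0],[0,0,0],0.3],[[0,0,0],[0,0,0],0.3],[[0,0,0],[0,0,0],0.3],[[0,0,0],[0,0,0],0.3]])

```text
time_s: 11.65
position: [0.5369, -0.4016, 0.2053]
tcp_rot: [[-0.001, 0.305, -0.952], [0.001, -0.952, -0.305], [-1.0, -0.001, 0.001]]
force: [-0.5, 0.6, -1.9]
opening: 0.542
```

```bash
python3 -c "
from h import *
for i in range(6):
    delta(.5373,-.4022,.1262); C=cam('side')
cv2.imwrite('pics/e.png',cv2.resize(C[0][120:330,180:390],None,fx=2.8,fy=2.8))"
```

```text
t 11.65 pos [ 0.5369 -0.4016  0.2053] F [-0.47  0.59 -1.93] op 0.542 tool shift mm [79.1  0.8 -0.3] j [-46.3  34.9  76.    0.   69.2  25.9]
t 11.7 pos [ 0.5369 -0.4017  0.2054] F [ 0.32 -0.96 -2.13] op 0.542 tool shift mm [79.2  0.7 -0.2] j [-46.3  34.9  76.   -0.   69.3  25.9]
t 11.75 pos [ 0.537  -0.4018  0.2056] F [-0.45 -0.07 -0.84] op 0.536 tool shift mm [79.4  0.5 -0.2] j [-46.3  34.8  75.9  -0.   69.3  25.9]
t 11.8 pos [ 0.537  -0.4018  0.2057] F [ 0.26 -0.96 -1.11] op 0.542 tool shift mm [79.5  0.5 -0.1] j [-46.3  34.8  75.9   0.   69.3  25.9]
t 11.85 pos [ 0.5371 -0.4018  0.2058] F [ 1.45 -0.21 -1.26] op 0.545 tool shift mm [79.6  0.4 -0.1] j [-46.3  34.8  75.9  -0.   69.3  25.9]
t 11.9 pos [ 0.5371 -0.4019  0.2059] F [-0.21  0.59 -1.41] op 0.545 tool shift mm [79.7  0.4 -0.1] j [-46.3  34.8  75.9  -0.   69.3  25.9]
```

View pics/e.png

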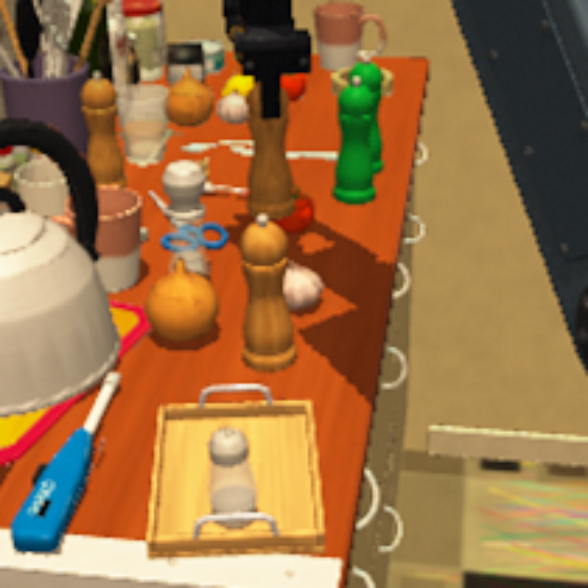

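The right mill hangs clear at about 1.5–2 N, so it is the lighter one. Put it back; the left one goes in the tray.

Emit:
play_rows(motion=[[[14,0,0],[0,0,0],0.3],[[30,0,0],[0,0,0],0.3],[[46,0,0],[0,0,0],0.3],[[60,0,0],[0,0,0],0.3],[[70,0,0],[0,0,0],0.3],[[75,0,0],[0,0,0],0.3],[[77,0,0],[0,0,0],0.3],[[78,0,0],[0,0,0],0.3]])

```text
time_s: 12.75
position: [0.5374, -0.4021, 0.1283]
tcp_rot: [[0.001, 0.305, -0.952], [-0.001, -0.952, -0.305], [-1.0, 0.001, -0.0]]
force: [-0.3, 0.5, -1.5]
opening: 0.539
```

Emit:
play_rows(motion=[[[0.5,0,0],[0,0,0],0.3],[[1,0,0],[0,0,0],0.3],[[1.5,0,0],[0,0,0],0.3],[[1.5,0,0],[0,0,0],0.3],[[1.5,0,0],[0,0,0],0.3]])

```text
time_s: 13.25
position: [0.5371, -0.4019, 0.1267]
tcp_rot: [[0.0, 0.305, -0.952], [-0.0, -0.952, -0.305], [-1.0, 0.0, -0.0]]
force: [0.8, 0.3, -2.4]
opening: 0.543
```

Emit:
play_rows(motion=[[[0.5,0,0],[0,0,0],0.3],[[1,0,0],[0,0,0],0.3],[[1,0,0],[0,0,0],0.3],[[1,0,0],[0,0,0],0.3]])

```text
time_s: 13.65
position: [0.5374, -0.402, 0.1261]
tcp_rot: [[0.001, 0.305, -0.952], [-0.0, -0.952, -0.305], [-1.0, 0.001, -0.001]]
force: [0.4, -0.1, 2.8]
opening: 0.541
```

Contact made. Release, rise and go back to the left mill.

Emit:
play_rows(motion=[[[0,0,0],[0,0,0],0.6],[[0,0,0],[0,0,0],0.7],[[0,0,0],[0,0,0],0.85],[[0,0,0],[0,0,0],1],[[0,0,0],[0,0,0],1],[[0,0,0],[0,0,0],1],[[0,0,0],[0,0,0],1]])

```text
time_s: 14.35
position: [0.5371, -0.4019, 0.1255]
tcp_rot: [[-0.0, 0.305, -0.952], [0.0, -0.952, -0.305], [-1.0, -0.0, 0.0]]
force: [-0.1, -0.1, 0.1]
opening: 0.983
```

Emit:
play_rows(motion=[[[-10,0,0],[0,0,0],1],[[-30,0,0],[0,0,0],1],[[-55,0,0],[0,0,0],1],[[-85,0,0],[0,0,0],1],[[-105,0,0],[0,0,0],1],[[-110,0,0],[0,0,0],1],[[-110,0,0],[0,0,0],1]])

```text
time_s: 15.05
position: [0.5374, -0.4022, 0.2369]
tcp_rot: [[0.002, 0.305, -0.952], [-0.002, -0.952, -0.305], [-1.0, 0.002, -0.001]]
force: [0.3, -0.5, 0.3]
opening: 1.001
```

Emit:
play_rows(motion=[[[0,-30,-5],[0,0,0],1],[[0,-70,-12],[0,0,0],1],[[0,-110,-19],[0,0,0],1],[[0,-150,-25],[0,0,0],1],[[0,-185,-31],[0,0,0],1],[[0,-202,-34],[0,0,0],1],[[0,-202,-34],[0,0,0],1],[[0,-202,-34],[0,0,0],1]])

```text
time_s: 15.85
position: [0.5085, -0.2002, 0.2353]
tcp_rot: [[0.0, 0.305, -0.952], [-0.001, -0.952, -0.305], [-1.0, 0.001, -0.0]]
force: [-0.1, -0.2, 0.7]
opening: 0.996
```

```bash
python3 -c "
from h import *
C=cam('side');cam('top');cam('top');delta(.508,-.1987,.1255)
cv2.imwrite('pics/f.png',cv2.resize(C[0][120:330,180:390],None,fx=2.8,fy=2.8))"
```

```text
t 16.0 pos [ 0.5085 -0.201   0.2354] F [-0.39 -1.44 -0.23] op 0.998 tool shift mm [109.9  -2.4  -0.2] j [-33.3  23.3  92.6  -0.   64.1  39.1]
```

View pics/f.png

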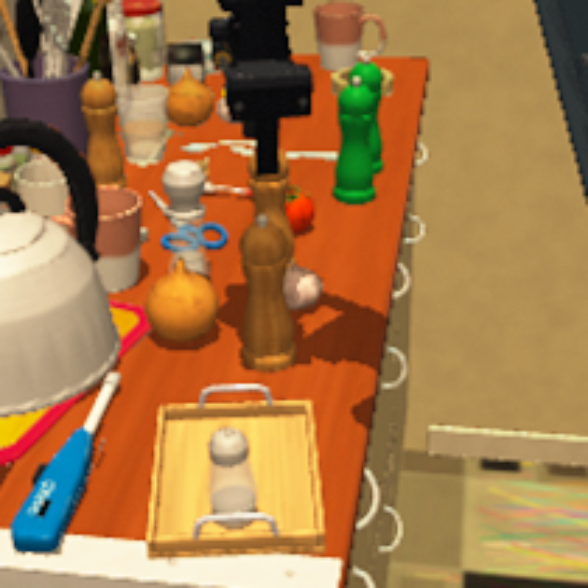

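Both mills are upright in their places, with the gripper above the left one. Regrasp it.

Emit:
play_rows(motion=[[[15,-1,0],[0,0,0],1],[[35,-1,0],[0,0,0],1],[[55,-1,0],[0,0,0],1],[[75,-1,0],[0,0,0],1],[[92,-1,0],[0,0,0],1],[[104,-1,0],[0,0,0],1],[[110,-1,0],[0,0,0],1],[[110,-1,0],[0,0,0],1]])

```text
time_s: 16.8
position: [0.5074, -0.1986, 0.1248]
tcp_rot: [[-0.001, 0.304, -0.953], [0.001, -0.953, -0.304], [-1.0, -0.001, 0.001]]
force: [-0.5, 0.5, -0.5]
opening: 0.998
```

Emit:
play_rows(motion=[[[0,0,0],[0,0,0],0.7],[[0,0,0],[0,0,0],0.6],[[0,0,0],[0,0,0],0.5],[[0,0,0],[0,0,0],0.4],[[0,0,0],[0,0,0],0.3],[[0,0,0],[0,0,0],0.3],[[0,0,0],[0,0,0],0.3],[[0,0,0],[0,0,0],0.3]])

```text
time_s: 17.6
position: [0.5077, -0.1981, 0.1257]
tcp_rot: [[0.0, 0.305, -0.952], [-0.0, -0.952, -0.305], [-1.0, 0.0, -0.0]]
force: [-0.7, 0.1, 1.3]
opening: 0.541
```

Emit:
play_rows(motion=[[[-4,0,0],[0,0,0],0.3],[[-14,0,0],[0,0,0],0.3],[[-28,0,0],[0,0,0],0.3],[[-44,0,0],[0,0,0],0.3],[[-60,0,0],[0,0,0],0.3],[[-74,0,0],[0,0,0],0.3],[[-84,0,0],[0,0,0],0.3],[[-90,0,0],[0,0,0],0.3]])

```text
time_s: 18.4
position: [0.5075, -0.1981, 0.2163]
tcp_rot: [[0.0, 0.305, -0.952], [-0.0, -0.952, -0.305], [-1.0, 0.0, -0.0]]
force: [0.5, -0.7, -5.6]
opening: 0.544
```

Emit:
play_rows(motion=[[[0,0,0],[0,0,0],0.3],[[0,0,0],[0,0,0],0.3]])

```text
time_s: 18.6
position: [0.5072, -0.1979, 0.2151]
tcp_rot: [[-0.001, 0.305, -0.952], [0.001, -0.952, -0.305], [-1.0, -0.001, 0.001]]
force: [-0.5, -0.8, -5.9]
opening: 0.542
```

```bash
python3 -c "
from h import *
C=cam('side');delta(.505,-.026,.216)"
```

```text
t 18.65 pos [ 0.5071 -0.1978  0.2148] F [ 0.07 -0.24 -5.94] op 0.54 tool shift mm [  -1.  -164.3  -50.4] j [-33.1  24.6  94.1  -0.   61.3  39.2]
```

Emit:
play_rows(motion=[[[0,-8,-2],[0,0,0],0.3],[[0,-28,-9],[0,0,0],0.3],[[0,-54,-17],[0,0,0],0.3],[[0,-82,-26],[0,0,0],0.3],[[0,-110,-34],[0,0,0],0.3],[[0,-136,-43],[0,0,0],0.3],[[0,-156,-49],[0,0,0],0.3],[[0,-164,-51],[0,0,0],0.3]])

```text
time_s: 19.45
position: [0.5052, -0.0238, 0.2151]
tcp_rot: [[-0.002, 0.307, -0.952], [0.001, -0.952, -0.307], [-1.0, -0.002, 0.001]]
force: [-0.6, 0.6, -5.3]
opening: 0.542
```

Emit:
play_rows(motion=[[[0,0,0],[0,0,0],0.3],[[0,0,0],[0,0,0],0.3],[[0,0,0],[0,0,0],0.3],[[0,0,0],[0,0,0],0.3]])

```text
time_s: 19.85
position: [0.5064, -0.0274, 0.2155]
tcp_rot: [[0.0, 0.304, -0.953], [-0.0, -0.953, -0.304], [-1.0, 0.0, -0.0]]
force: [-0.2, -0.4, -5.0]
opening: 0.543
```

```bash
python3 -c "
from h import *
C=cam('side');T=cam('top');delta(.506,-.026,.132)
cv2.imwrite('pics/g.png',cv2.resize(C[0][160:330,215:365],None,fx=3.5,fy=3.5))
cv2.imwrite('pics/gt.png',cv2.resize(T[0][100:260,90:350],None,fx=3,fy=3))"
```

```text
t 19.95 pos [ 0.5063 -0.0272  0.2155] F [ 0.14  0.04 -5.38] op 0.543 tool shift mm [83.5 -1.2 -0.1] j [-15.7  21.7  99.3  -0.   59.   56.6]
```

View pics/g.png

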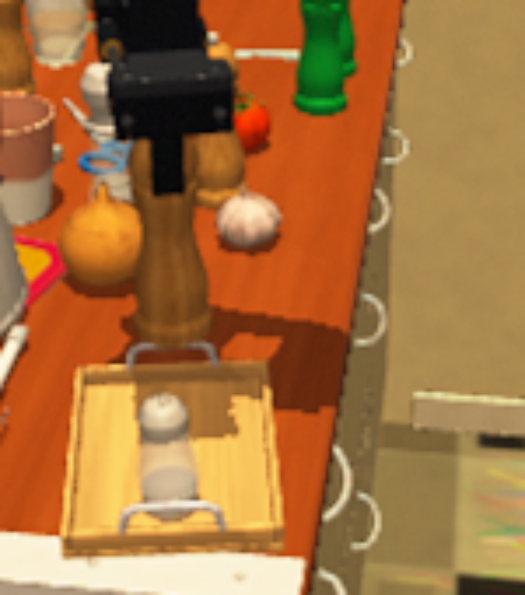

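View pics/gt.png

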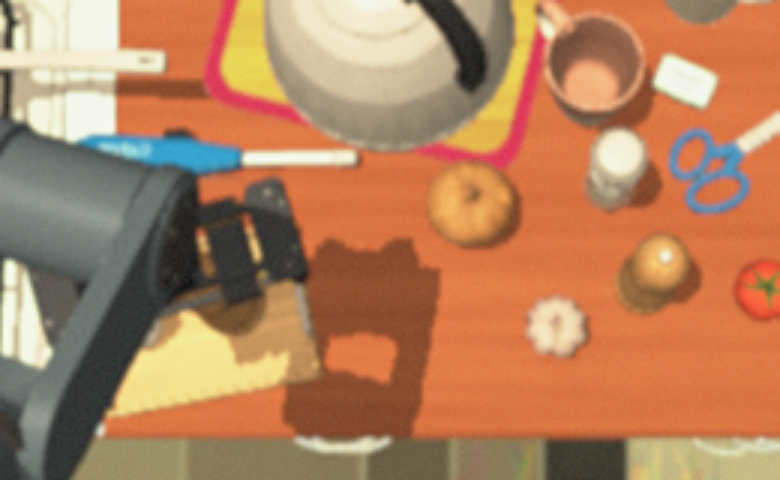

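The held mill (side crop 172,240) hangs over the tray's empty half. The salt is untouched at (165,450) and the right-hand mill is still standing. Lower slowly.

Emit:
play_rows(motion=[[[12,-1,0],[0,0,0],0.3],[[28,-1,0],[0,0,0],0.3],[[42,-1,0],[0,0,0],0.3],[[54,-1,0],[0,0,0],0.3],[[64,-1,0],[0,0,0],0.3],[[72,-1,0],[0,0,0],0.3],[[75,-1,0],[0,0,0],0.3],[[75,-1,0],[0,0,0],0.3]])

```text
time_s: 20.75
position: [0.5058, -0.0255, 0.1403]
tcp_rot: [[-0.001, 0.305, -0.952], [0.0, -0.952, -0.305], [-1.0, -0.0, 0.001]]
force: [0.8, -0.3, -5.0]
opening: 0.544
```

Emit:
play_rows(motion=[[[2,0,0],[0,0,0],0.3],[[4,0,0],[0,0,0],0.3],[[5.5,0,0],[0,0,0],0.3],[[6,0,0],[0,0,0],0.3],[[6,0,0],[0,0,0],0.3]])

```text
time_s: 21.25
position: [0.5059, -0.0255, 0.1346]
tcp_rot: [[0.0, 0.305, -0.952], [-0.0, -0.952, -0.305], [-1.0, 0.0, -0.0]]
force: [0.5, -0.6, -5.5]
opening: 0.548
```

```bash
python3 -c "
from h import *
C=cam('side');delta(.506,-.026,.1317)
cv2.imwrite('pics/h.png',cv2.resize(C[0][160:330,215:365],None,fx=3.5,fy=3.5))"
```

```text
t 21.3 pos [ 0.5059 -0.0254  0.1346] F [-0.45 -0.36 -5.09] op 0.543 tool shift mm [2.9 0.6 0.1] j [-15.5  28.8 103.8   0.   47.3  56.7]
```

View pics/h.png

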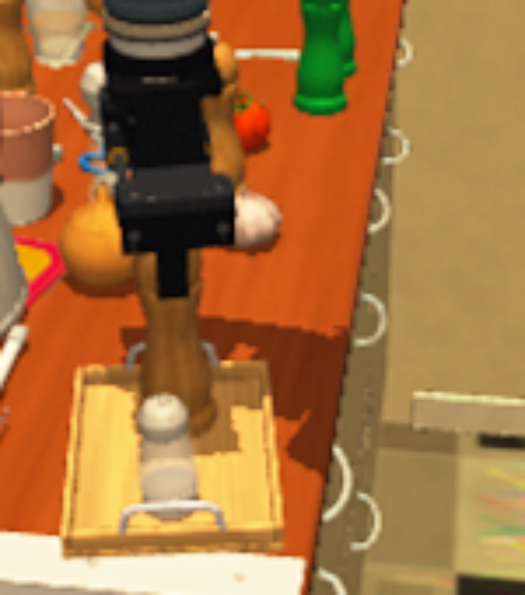

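The mill is inside the tray walls, just above the floor at foot (178,425), and well behind the salt. Finish lowering.

Emit:
play_rows(motion=[[[1,0,0],[0,0,0],0.3],[[2,0,0],[0,0,0],0.3],[[2.8,0,0],[0,0,0],0.3],[[2.8,0,0],[0,0,0],0.3],[[2.8,0,0],[0,0,0],0.3]])

```text
time_s: 21.8
position: [0.506, -0.0255, 0.1318]
tcp_rot: [[0.0, 0.305, -0.952], [-0.0, -0.952, -0.305], [-1.0, 0.0, -0.0]]
force: [0.7, -0.3, -5.2]
opening: 0.542
```

Emit:
play_rows(motion=[[[0.5,0,0],[0,0,0],0.3],[[1,0,0],[0,0,0],0.3],[[1,0,0],[0,0,0],0.3],[[1,0,0],[0,0,0],0.3]])

```text
time_s: 22.2
position: [0.5064, -0.0254, 0.1317]
tcp_rot: [[0.002, 0.305, -0.952], [-0.0, -0.952, -0.305], [-1.0, 0.001, -0.001]]
force: [-1.6, 0.8, 6.3]
opening: 0.54
```

Seated on the tray floor. Release and rise.

Emit:
play_rows(motion=[[[-0.5,0,0],[0,0,0],0.3],[[-0.5,0,0],[0,0,0],0.6],[[-0.5,0,0],[0,0,0],0.7],[[-0.5,0,0],[0,0,0],0.85],[[-0.5,0,0],[0,0,0],1],[[-0.5,0,0],[0,0,0],1],[[-0.5,0,0],[0,0,0],1],[[-0.5,0,0],[0,0,0],1]])

```text
time_s: 23.0
position: [0.5059, -0.0255, 0.1312]
tcp_rot: [[-0.0, 0.305, -0.952], [-0.0, -0.952, -0.305], [-1.0, -0.0, 0.0]]
force: [-0.5, -0.3, -0.1]
opening: 0.98
```

Emit:
play_rows(motion=[[[-10,0,0],[0,0,0],1],[[-30,0,0],[0,0,0],1],[[-55,0,0],[0,0,0],1],[[-85,0,0],[0,0,0],1],[[-115,0,0],[0,0,0],1],[[-140,0,0],[0,0,0],1],[[-150,0,0],[0,0,0],1],[[-150,0,0],[0,0,0],1]])

```text
time_s: 23.8
position: [0.5067, -0.0256, 0.283]
tcp_rot: [[0.004, 0.305, -0.952], [-0.001, -0.952, -0.305], [-1.0, 0.002, -0.003]]
force: [-0.4, -1.1, -0.1]
opening: 0.999
```

Emit:
play_rows(motion=[[[0,20,20],[0,0,0],1],[[0,50,50],[0,0,0],1],[[0,80,80],[0,0,0],1],[[0,110,100],[0,0,0],1],[[0,140,110],[0,0,0],1],[[0,160,110],[0,0,0],1],[[0,160,110],[0,0,0],1],[[0,160,110],[0,0,0],1]])

```text
time_s: 24.6
position: [0.4497, -0.2105, 0.2802]
tcp_rot: [[-0.002, 0.305, -0.952], [0.002, -0.952, -0.305], [-1.0, -0.003, 0.001]]
force: [-0.1, 0.3, 0.0]
opening: 0.999
```

```bash
python3 -c "
from h import *
C=cam('side');T=cam('top');delta(.506,-.026,.1317)
cv2.imwrite('pics/i.png',cv2.resize(C[0][160:330,215:365],None,fx=3.5,fy=3.5))
cv2.imwrite('pics/it.png',cv2.resize(T[0][100:260,90:350],None,fx=3,fy=3))"
```

```text
t 24.7 pos [ 0.4497 -0.2097  0.2806] F [-0.65 -0.07 -0.69] op 1.0 tool shift mm [ 149.2 -157.3 -110. ] j [-37.9  16.2  95.8   0.   68.1  34.2]
```

View pics/i.png

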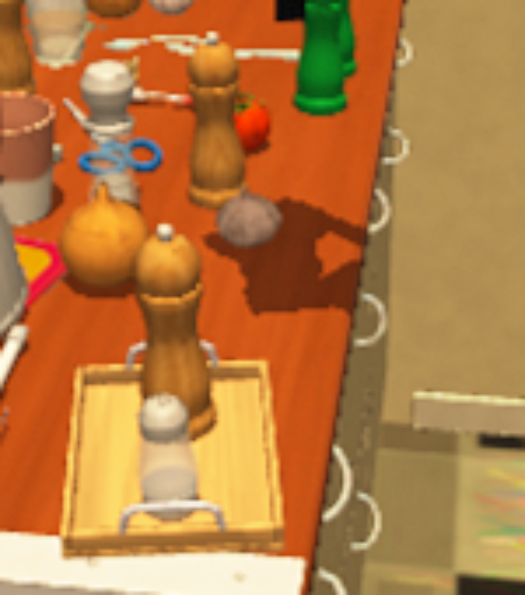

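View pics/it.png

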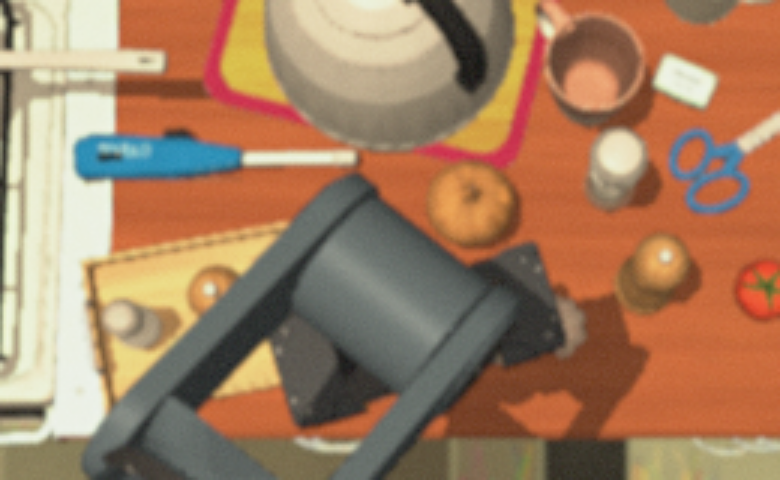

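The heavy mill stands upright in the tray (side 175,340; top 212,290). The salt is unmoved (side 165,450; top 130,320) and the light mill is upright in its place (side 215,120; top 660,260). The arm is clear, so I'm handing in.

```bash
python3 -c "
from h import *
print(np.abs(bot.read_state()['qvel']).max()); print(bot.hand_in())"
```

```text
0.5394383979033445
the job is handed in; nothing more can be done
None
```

I lifted the left-hand mill first and it pulled about 5.3 N (0.54 kg). I stood it back, then lifted the right-hand one, which pulled about 1.5 N (roughly 0.15–0.2 kg with sensor noise), and stood that back where it was. The left-hand mill was clearly the heavier, so I lifted it again and stood it in the empty half of the tray. I handed in at about 24.7 s of the 61 s allowed.

The last pictures, from both cameras, show:
- **Heavy mill:** upright in the tray at about (0.506, -0.0255), roughly 95 mm from the salt shaker.
- **Salt shaker:** upright and unmoved.
- **Light mill:** upright where it stood.
- **Gripper:** open and well clear of everything.

**Disagreement:** the two cameras put the tray's corners apart by about 5–7 mm on its far (right) side, and by more on the near side, where my side-view corner picks were poor. I aimed using the top view with a small correction, and the mill went down well inside the walls. No checks failed.

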